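Park the sprung tube clamp open with its pin

ROBOT

A 6-joint arm with a two-finger parallel gripper is mounted at the origin on the work surface. World frame = base frame: x ahead of the robot, y to its left, z up, the work surface at z = 0. Lengths are in m, angles in rad, forces in N, time in s.
With the tool pointing down it reaches from about 0.3 to 0.775 m from the base axis. Payload 14.6 kg.
Tool frame: the origin (TCP) lies between the finger pads; the fingertips stand 22 mm ahead of it and the grasp point (between the pads) lies 3 mm ahead of it (ctrl.tip_reach is the distance from the TCP to the fingertips, in m); z points along the fingers, y is the direction in which the jaws open and shut (so a half turn about z gives the same grasp; the last joint's range is limited). The gripper opens to 94 mm and grips with 3 to 60 N. Pads are 16 mm wide; open, the fingers measure 119 mm over their backs; the gripper's body (75 mm by 177 mm) begins 78 mm behind the grasp point.
Start: joints at [-1.405, 0.3, 1.521, -0, 1.321, -0.067], TCP at [0.127, -0.535, 0.227] pointing down, gripper open.
Joint ranges: [-3.03, 3.03], [-0.79, 2.21], [0.23, 2.52], [-1.04, 4.18], [0, 3.07], [-2.55, 2.55]. Speed limits (rad/s): [2.22, 2.22, 2.57, 3.14, 3.14, 3.14].

INTERFACE

Orientations are given as [roll, pitch, yaw] about the fixed x, y, z axes, in that order (R = Rz(yaw) Ry(pitch) Rx(roll)).
In Python, from station import ctrl gives the robot as it stands. The module is installed in compiled form; this text tells all that it offers.
- The arm moves only by the shell command python3 -m creep 'ROWS' [OPENING] [FORCE]. ROWS is a JSON object of lists of equal length, an entry for each row: "xyz": the shift along the tool's x, y, z in mm, a list of three; "spin": the turn about the tool's z in rad. In form: {"xyz": [[tx, ty, tz], ...], "spin": [spin, ...]}. A call has 1 to 5 rows; each row shifts and turns the commanded pose from where the row before left it, along the tool's axes as they then stand; what a row does not reach is not made up. A row lasts 1/8 s, in which the tool goes at most 62.5 mm and 10.7 degrees, less where a joint would pass 70% of its speed; a pose out of reach is approached as far as the arm can. A call with a gripper value outside its range is refused whole. OPENING is the finger opening in mm, from 0 to 94, set as the call begins (- or left out, the last holds). The fingers move at their own pace and stop on an object; FORCE is the grip in N (left out, the last holds). Time passes only in rows, so rows that do not move let the fingers close. It gives the time, the measured TCP pose, the force and the opening at its end, in the units of the state.
- ctrl.get_obs(): the state, without advancing time (a new reading comes with each control period).
- ctrl.camera(name): name is "scene" or "top" or "wrist"; returns the picture (384x512x3 uint8, red, green, blue); there is no depth.
- ctrl.camera_model(name): a dict with "fx", "fy", "cx", "cy" (pixels), "R" (3x3) and "t" (3): a world point X has camera coordinates R X + t. Camera axes: x right, y down, z forward; pixel columns grow to the right and rows downward; lengths in m; the calibration is good to about 2 mm. The wrist camera is an equidistant fisheye: a pixel r from the principal point sees the ray r / f radians off the axis. A picture is of the moment at which its call begins: read the wrist's pose just before it. camera_model takes no time and is no camera call; for the wrist camera it gives the pose at the moment of the call.
- ctrl.hand_in(): hands the job in, once; it reports no verdict.
The state is a dict: "time_s": time; "qpos": joint angles; "joint_vel": joint speeds; "tau": joint torques, N m; "ee_pos": TCP position; "eef_rot": TCP orientation; "force": force on the tool from outside, world axes, zero at the start; "moment": the same for the moment, N m; "grip_width": finger opening in m.
Only numpy, scipy, OpenCV 4.12 (cv2) and the standard library are available. Lean on these libraries where they do the work, as an engineer would, in place of code of your own. Each camera call takes 0.05 s, during which the arm holds its last target.

TASK

The tube station's sprung clamp arm has to stay open for the next tube. Take the long pin with the tall round grip out of its block, swing the clamp arm open against its spring and stand the pin fully down in the hole of the station's base, so that the arm springs back against the pin and stays held open when you let go.

Things in the scene. Friction and masses are not known exactly. Their poses are not given: they have to be found in the camera images.
- pin: Loose steel pin, 111 mm long, 0.2 kg. Shank d 16 x 75 mm, its last 8 mm tapering to a tip 10 mm across; above it a round grip d 24 x 36 mm with dark grooves. Origin: centre of the tip; z up to the grip. It stands 22 mm deep in a fixed white block 30 mm high; the block's other hole, 70 mm away, holds a shorter thumbscrew with a flat 38 mm disc head (top 60 mm above the table), not needed.
- station_hole (a point): Centre of the mouth of the only hole in the tube station's base, a fixed grey block 220 x 200 mm, 36 mm high. Hole vertical, d 18.5, 30 mm deep, 3 mm chamfer. Axes: the station's, z up. From here in mm: arm pivot x +72, y +91 (post 38 high); shut arm along -y over x +65 to +79; white vee jaw x +96 to +131, y -7 to +59, 36 high. The arm opens towards -x, passing over the hole.
- clamp_arm (a joint): Angle of the clamp arm, a steel bar on a vertical pivot: 0 shut, growing as it opens (clockwise from above), stop at 1.2 rad. Bar 152 mm long from the pivot, 14 wide, 8 to 24 mm above the base; rubber pad 10 mm thick on its jaw side 53 to 77 mm from the pivot. Spring torque 0.15 N m shut, 0.27 at 0.8 rad. With the pin in the hole on its jaw side it rests against the pin at about 0.8 rad.
- clamp_arm_end (a point): Top of the 12 mm wide steel stud near the arm's free end, 143 mm from the pivot, 36 mm above the base; y axis points to the pivot. Beside the shut arm's outer half, on its jaw side, the base top is free: a pin lowered 105 mm in x and -24 mm in y from the hole (station axes), tip just above the base, and drawn straight to the hole takes the arm along in front of it.
Mind the look-alikes: they are no part of the job. Leave any orange or red look-alike of the pin alone.

How it is judged:
At the end, for the whole second after the job is handed in: The pin stands in the station's hole, tip at least 20 mm below the base top and within 12 mm of the hole's axis, leaning less than 15 degrees and at rest, and the clamp arm is held open against its spring at 0.6 to 1.0 rad (value of joint clamp_arm between 0.6 and 1 rad and horizontal distance between pin and station_hole below 0.012 m and z of pin in the frame of station_hole below -0.02 m and angle between pin's own z axis and vertical below 0.26 rad and linear speed of pin below 0.02 m/s); the robot touches nothing.
It also fails if it takes over 35 s, if anything falls off the work surface, if the arm or the gripper's body presses on something with over 40 N, if the wrist force passes 120 N, or if a joint passes its speed limit or range.

## Working session

There is one attempt and no reset: what is moved stays moved. The work goes in short steps, Python scripts to look and compute and a shell command to move; the robot and the scene stay as the last step left them, time stands still between calls to the robot, and variables do not carry over. Pictures are saved under pics/ and viewed, and the job is handed in when it is done.

```bash
mkdir -p pics; cat > h.py <<'E'
import numpy as np, cv2
from station import ctrl
def save(n,im): cv2.imwrite('pics/'+n+'.png',im[:,:,::-1])
def ray(m,u,v):
    R=np.array(m['R']);t=np.array(m['t'])
    d=np.array([(u-m['cx'])/m['fx'],(v-m['cy'])/m['fy'],1.])
    return -R.T@t, R.T@d
def plane(m,u,v,z):
    o,d=ray(m,u,v); return o+d*(z-o[2])/d[2]
def proj(m,X):
    c=np.array(m['R'])@np.array(X)+np.array(m['t']); return [m['fx']*c[0]/c[2]+m['cx'],m['fy']*c[1]/c[2]+m['cy']]
E
python3 - <<'E'
from h import *
for n in ('scene','top'):
    im=ctrl.camera(n); save(n+'0',im); np.save(n+'0.npy',im)
    m=ctrl.camera_model(n); print(n,m)
o=ctrl.get_obs(); print(o['time_s'],o['ee_pos'],o['eef_rot'],o['force'],o['grip_width'])
E
```

```text
scene {'fx': 374.32278406840345, 'fy': 374.32278406840345, 'cx': 252.43490745345593, 'cy': 189.0653693231208, 'R': array([[ 0.20943682,  0.9777527 ,  0.01165671],
       [ 0.56924891, -0.11222433, -0.81447   ],
       [-0.79504207,  0.17721557, -0.58008857]]), 't': array([-0.06203138, -0.25106394,  1.32567589])}
top {'fx': 346.7953129405518, 'fy': 346.7953129405518, 'cx': 260.66038088940644, 'cy': 189.54647100984235, 'R': array([[ 4.31075948e-03, -9.99814777e-01, -1.87570977e-02],
       [-9.80977373e-01, -5.87715670e-04, -1.94121221e-01],
       [ 1.94074242e-01,  1.92370983e-02, -9.80798207e-01]]), 't': array([-0.03835956,  0.5296506 ,  0.80480585])}
0.1 [ 0.12683077 -0.53498527  0.22697925] [-3.14063524e+00 -6.57999085e-05  2.32779714e-01] [ 0.09208483 -0.27247148 -0.50775691] 0.09394256101741053
```

View pics/scene0.png

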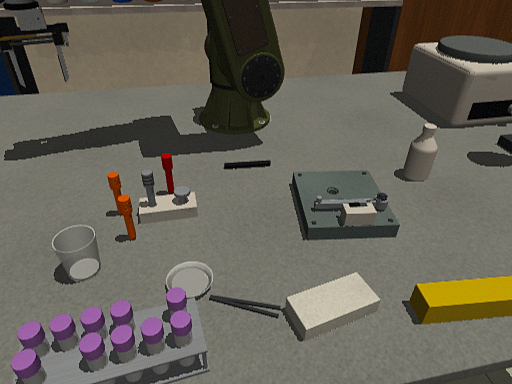

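View pics/top0.png

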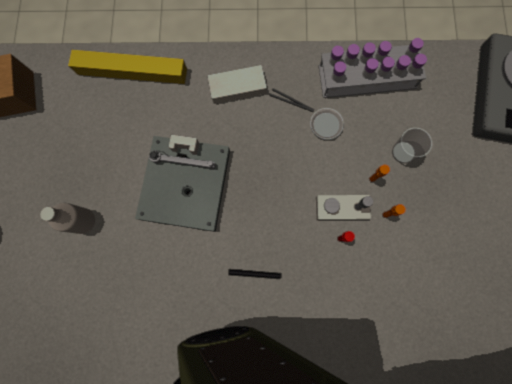

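Candidates for the pin (scene pixels): grey pin in the white block (148,187), orange (115,190) and (126,215), red (168,172), and the disc-head thumbscrew (182,196). By the description I choose the grey one in the block. Next, a close crop to check it.

```bash
python3 - <<'E'
from h import *
s=np.load('scene0.npy');t=np.load('top0.npy')
a=cv2.resize(s[145:245,95:215],None,fx=3.3,fy=3.3,interpolation=cv2.INTER_CUBIC)
b=cv2.resize(t[180:250,310:410],None,fx=4,fy=4,interpolation=cv2.INTER_CUBIC)
h=max(a.shape[0],b.shape[0]); c=np.zeros((h,a.shape[1]+b.shape[1],3),np.uint8); c[:a.shape[0],:a.shape[1]]=a; c[:b.shape[0],a.shape[1]:]=b
save('crop1',c)
a=cv2.resize(s[160:245,285:405],None,fx=3.3,fy=3.3,interpolation=cv2.INTER_CUBIC)
b=cv2.resize(t[125:235,130:240],None,fx=3.6,fy=3.6,interpolation=cv2.INTER_CUBIC)
h=max(a.shape[0],b.shape[0]); c=np.zeros((h,a.shape[1]+b.shape[1],3),np.uint8); c[:a.shape[0],:a.shape[1]]=a; c[:b.shape[0],a.shape[1]:]=b
save('crop2',c)
E
```

```text
(no output)
```

View pics/crop1.png

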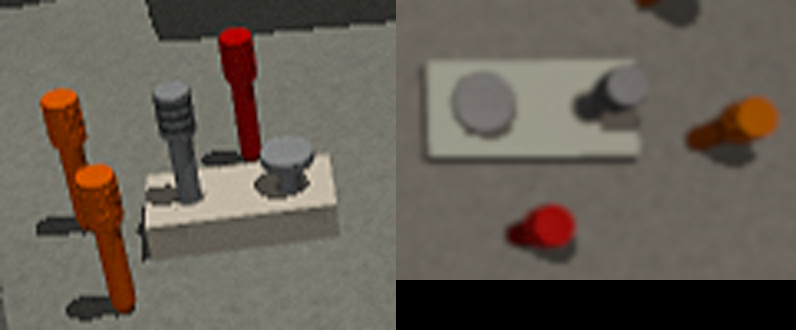

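View pics/crop2.png

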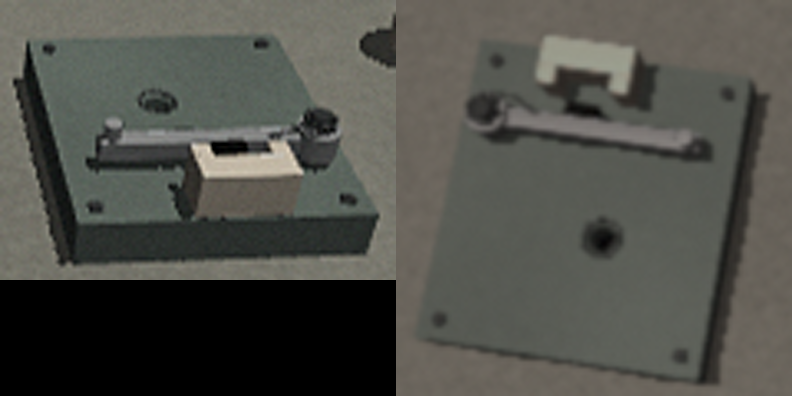

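```bash
python3 - <<'E'
from h import *
S=ctrl.camera_model('scene');T=ctrl.camera_model('top')
def c1t(x,y): return (x-396)/4+310-.375,y/4+180-.375
def c2t(x,y): return (x-396)/3.6+130-.36,y/3.6+125-.36
def c1s(x,y): return x/3.3+95-.35,y/3.3+145-.35
def c2s(x,y): return x/3.3+285-.35,y/3.3+160-.35
print('pin top',plane(T,*c1t(627,85),.119),plane(S,*c1s(174,90),.119))
h=plane(T,*c2t(603,238),.036);hs=plane(S,*c2s(157,101),.036);print('hole',h,hs)
p=plane(T,*c2t(487,107),.074);print('pivot',p,plane(S,*c2s(321,118),.074))
st=plane(T,*c2t(688,135),.072);print('stud',st,plane(S,*c2s(113,122),.072))
# corners of bolts in top view
b=[plane(T,*c2t(*q),.036) for q in [(496,61),(727,93),(681,356),(439,319)]]
for q in b: print(q)
print('bolt angles', [np.arctan2((b[j]-b[i])[1],(b[j]-b[i])[0]) for i,j in ((1,0),(2,3),(2,1),(3,0))])
a=np.arctan2(p[1]-st[1],p[0]-st[0])-np.pi/2; print('yaw arm',a)
d=p-h; print('yaw pivot', np.arctan2(d[1],d[0])-np.arctan2(91,72))
E
```

```text
pin top [ 0.49063343 -0.27792038  0.119     ] [ 0.49081684 -0.27768859  0.119     ]
hole [0.52960942 0.14880557 0.036     ] [0.52702246 0.1489917  0.036     ]
pivot [0.61363461 0.22383028 0.074     ] [0.61611492 0.22523907 0.074     ]
stud [0.59419111 0.08536062 0.072     ] [0.59057873 0.08674698 0.072     ]
[0.65982773 0.23238915 0.036     ]
[0.63544526 0.06445665 0.036     ]
[0.4470362  0.09120094 0.036     ]
[0.47228789 0.26045701 0.036     ]
bolt angles [np.float64(1.4266117460346555), np.float64(1.4226964468814574), np.float64(-0.1410059580313198), np.float64(-0.1485607952630072)]
yaw arm -0.13950493425021904
yaw pivot -0.17256950432031437
```

Crop 1 shows the grey grooved pin standing upright in the block's right-hand hole, with the red and orange copies loose around it. Crop 2 shows the hole at top ≈(187,191), the pivot at (155,155) and the stud at (211,162). Next I check the clearances around the pin.

```bash
python3 - <<'E'
from h import *
S=ctrl.camera_model('scene');T=ctrl.camera_model('top')
for n,u,v in (('or1',399,209),('or2',383,169.5),('red',348.5,236)): print(n,plane(T,u,v,.111),)
for n,u,v in (('or1s',115,175),('or2s',125,198),('reds',167,156)): print(n,plane(S,u,v,.111))
print('bottle base',plane(S,418,176,0),'top at T',[plane(T,47,214,z) for z in (.1,.15,.2)], plane(S,430,127,.15))
g=np.array([.4907,-.2778]);t=np.array([.127,-.535])
y=.2328
ex=np.array([np.cos(y),np.sin(y)]);ey=np.array([np.sin(y),-np.cos(y)])
print('tool dx,dy mm',1e3*(g-t)@ex,1e3*(g-t)@ey)
E
```

```text
or1 [ 0.47350033 -0.35005176  0.111     ]
or2 [ 0.56525792 -0.32009875  0.111     ]
red [ 0.41274427 -0.23412779  0.111     ]
or1s [ 0.47708781 -0.34810187  0.111     ]
or2s [ 0.5680141  -0.32162879  0.111     ]
reds [ 0.41563566 -0.23449725  0.111     ]
bottle base [0.46282897 0.43218886 0.        ] top at T [array([0.46198094, 0.45792038, 0.1       ]), array([0.45576244, 0.42560979, 0.15      ]), array([0.44954395, 0.3932992 , 0.2       ])] [0.46341969 0.42076035 0.15      ]
tool dx,dy mm 413.22570069256875 -166.35519314748083
```

```bash
python3 -m creep '{"xyz":[[54,-22,0],[54,-22,0],[54,-22,0],[54,-22,0],[54,-22,0]],"spin":[0,0,0,0,0]}' 50 20
cat > to.py <<'E'
import sys; from h import *
from scipy.spatial.transform import Rotation as Ro
o=ctrl.get_obs(); R=Ro.from_euler('xyz',o['eef_rot']).as_matrix()
g=np.array([float(v) for v in sys.argv[1:4]])
print('t',o['time_s'],'pos',np.round(o['ee_pos'],4),'rpy',np.round(o['eef_rot'],3),'F',np.round(o['force'],1),'w',round(o['grip_width'],4),'q',np.round(o['qpos'],2))
print('tool mm to go',np.round(1e3*R.T@(g-o['ee_pos']),1))
if len(sys.argv)>4: print('spin to go',round(o['eef_rot'][2]-float(sys.argv[4]),3))
E
python3 to.py .4907 -.2778 .227 1.12
```

```text
time_s: 0.72
ee_pos: [0.3655, -0.3644, 0.2274]
eef_rot: [-3.141, 0.0, 0.233]
force: [-0.3, -0.9, 0.1]
grip_width: 0.0508
t 0.725 pos [ 0.3655 -0.3644  0.2274] rpy [-3.141  0.     0.233] F [-0.3 -0.9  0.1] w 0.0508 q [-0.85  0.22  1.62 -0.    1.3   0.48]
tool mm to go [141.8 -55.4   0.3]
spin to go -0.887
```

```bash
python3 -m creep '{"xyz":[[48,-19,0],[48,-18,0],[46,-18,0],[0,0,0],[0,0,0]],"spin":[0,0,0,-0.18,-0.18]}'
python3 -m creep '{"xyz":[[0,0,0],[0,0,0],[0,0,0],[0,0,0]],"spin":[-0.18,-0.18,-0.17,0]}'
python3 to.py .4907 -.2778 .107 1.12
python3 - <<'E'
from h import *
im=ctrl.camera('wrist');save('w1',im);np.save('w1.npy',im);m=ctrl.camera_model('wrist');print(m)
E
```

```text
time_s: 1.35
ee_pos: [0.49, -0.2789, 0.2269]
eef_rot: [-3.141, 0.0, 0.6]
force: [0.2, 0.0, -0.4]
grip_width: 0.0498
time_s: 1.85
ee_pos: [0.4896, -0.2795, 0.2271]
eef_rot: [-3.141, -0.0, 1.122]
force: [-0.5, 0.3, 0.6]
grip_width: 0.0502
t 1.85 pos [ 0.4896 -0.2795  0.2271] rpy [-3.141 -0.     1.122] F [-0.5  0.3  0.6] w 0.0502 q [-0.58  0.33  1.48  0.    1.33 -0.13]
tool mm to go [  2.    0.3 120.1]
spin to go 0.002
{'fx': 297.3186396354542, 'fy': 297.3186396354542, 'cx': 252.26697689912913, 'cy': 191.8436779323098, 'R': array([[ 9.00146080e-01, -4.35587683e-01, -6.36995132e-04],
       [-4.22386135e-01, -8.73220397e-01,  2.43055738e-01],
       [-1.06428323e-01, -2.18516612e-01, -9.70012115e-01]]), 't': array([-0.56272081, -0.06177525,  0.38056094])}
```

View pics/w1.png

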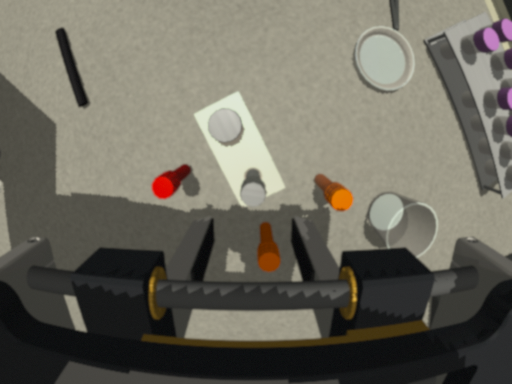

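The wrist view shows the grey pin's top at about (253,194), the red copy at (164,186) and the orange ones at (340,198) and (268,258). I cast that pixel onto z = 0.119.

```bash
cat >> h.py <<'E'
def fray(m,u,v):
    R=np.array(m['R']);t=np.array(m['t']); a=np.array([u-m['cx'],v-m['cy']])/m['fx']; th=np.hypot(*a); k=np.sin(th)/th if th>1e-9 else 1
    return -R.T@t, R.T@np.array([a[0]*k,a[1]*k,np.cos(th)])
def fplane(m,u,v,z):
    o,d=fray(m,u,v); return o+d*(z-o[2])/d[2]
E
python3 - <<'E'
from h import *
m=ctrl.camera_model('wrist')
im=np.load('w1.npy'); save('w1c',cv2.resize(im[150:230,210:300],None,fx=6,fy=6,interpolation=cv2.INTER_CUBIC))
print(fplane(m,253.5,193.5,.119))
E
```

```text
[ 0.49222308 -0.27745889  0.119     ]
```

View pics/w1c.png

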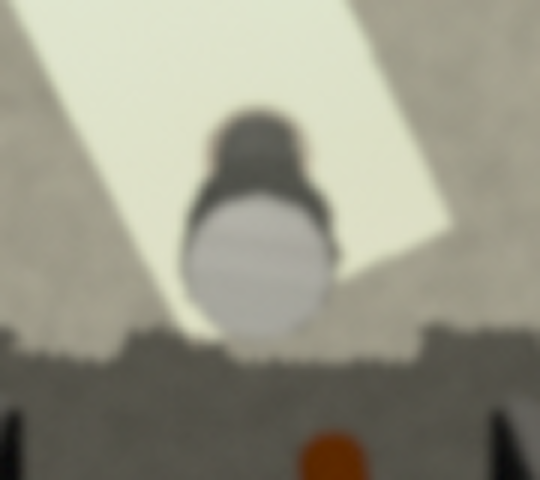

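The crop shows the pin top as a disc centred at about (253,194), which agrees with the other cameras to about 1 mm. Descend.

```bash
python3 -m creep '{"xyz":[[2,0,20],[0,0,45],[0,0,40],[0,0,15],[0,0,0]],"spin":[0,0,0,0,0]}' 50
python3 to.py .4915 -.2777 .107 1.12
```

```text
time_s: 2.52
ee_pos: [0.4906, -0.2778, 0.1074]
eef_rot: [-3.141, -0.0, 1.121]
force: [-0.5, -0.3, -0.0]
grip_width: 0.05
t 2.525 pos [ 0.4906 -0.2778  0.1074] rpy [-3.141 -0.     1.121] F [-0.5 -0.3 -0. ] w 0.05 q [-0.58  0.46  1.6   0.    1.08 -0.13]
tool mm to go [0.5 0.8 0.4]
spin to go 0.001
```

```bash
python3 -m creep '{"xyz":[[0,1,0],[0,0,0],[0,0,0],[0,0,0]],"spin":[0,0,0,0]}' 0 50
python3 to.py .4915 -.2777 .107 1.12
```

```text
time_s: 3.02
ee_pos: [0.4916, -0.2783, 0.1081]
eef_rot: [3.141, 0.0, 1.123]
force: [-0.4, 0.6, 5.7]
grip_width: 0.0232
t 3.025 pos [ 0.4916 -0.2783  0.1081] rpy [3.141 0.    1.123] F [-0.4  0.6  5.7] w 0.0232 q [-0.58  0.46  1.6  -0.    1.08 -0.13]
tool mm to go [ 0.5 -0.4  1.1]
spin to go 0.003
```

```bash
python3 -m creep '{"xyz":[[0,0,-10],[0,0,-30],[0,0,-40],[0,0,-40],[0,0,0]],"spin":[0,0,0,0,0]}'
python3 to.py .628 .110 .228 1.12
python3 - <<'E'
from h import *
im=ctrl.camera('scene');save('s2',cv2.resize(im[100:250,60:260],None,fx=3,fy=3))
E
```

```text
time_s: 3.65
ee_pos: [0.4922, -0.2787, 0.2307]
eef_rot: [3.136, 0.001, 1.123]
force: [0.2, -0.4, -1.8]
grip_width: 0.0235
t 3.65 pos [ 0.4922 -0.2787  0.2307] rpy [3.136e+00 1.000e-03 1.123e+00] F [ 0.2 -0.4 -1.8] w 0.0235 q [-0.58  0.33  1.47  0.    1.33 -0.13]
tool mm to go [409.1 -46.    2.2]
spin to go 0.003
```

View pics/s2.png

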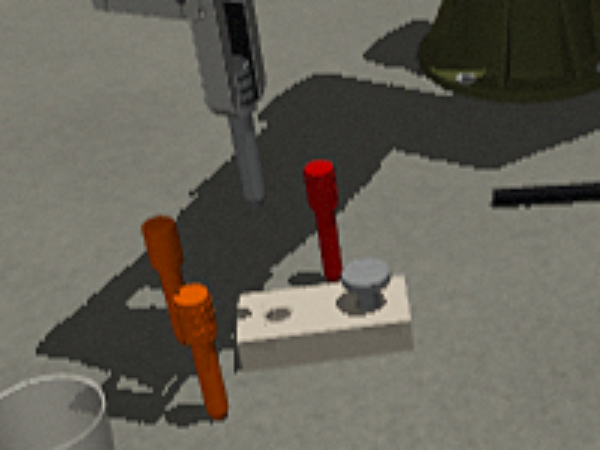

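The picture shows the pin upright in the fingers and clear of the block. Carry it to the start point beside the arm.

```bash
python3 -m creep '{"xyz":[[40,-4,0],[56,-6,0],[58,-7,0],[58,-7,0],[58,-7,0]],"spin":[0,0,0,0,0]}'
python3 -m creep '{"xyz":[[58,-7,0],[50,-5,0],[31,-3,0],[0,0,0]],"spin":[0,0,0,0]}'
python3 to.py .628 .110 .228 1.12
python3 - <<'E'
from h import *
im=ctrl.camera('scene');save('s3',cv2.resize(im[80:250,230:430],None,fx=3,fy=3,interpolation=cv2.INTER_CUBIC))
im=ctrl.camera('wrist');m=ctrl.camera_model('wrist');save('w3',im);np.save('w3.npy',im)
import pickle;pickle.dump(m,open('w3.pkl','wb'))
E
```

```text
time_s: 4.32
ee_pos: [0.5803, -0.0195, 0.2258]
eef_rot: [-3.139, 0.001, 1.123]
force: [1.5, -0.6, -2.9]
grip_width: 0.0231
time_s: 4.82
ee_pos: [0.6268, 0.1122, 0.2251]
eef_rot: [-3.139, 0.002, 1.125]
force: [-0.6, -0.7, -2.5]
grip_width: 0.0234
t 4.825 pos [0.6268 0.1122 0.2251] rpy [-3.139e+00  2.000e-03  1.125e+00] F [-0.6 -0.7 -2.5] w 0.0234 q [0.12 0.5  1.25 0.   1.4  0.57]
tool mm to go [-1.5  2.  -2.9]
spin to go 0.005
```

View pics/s3.png

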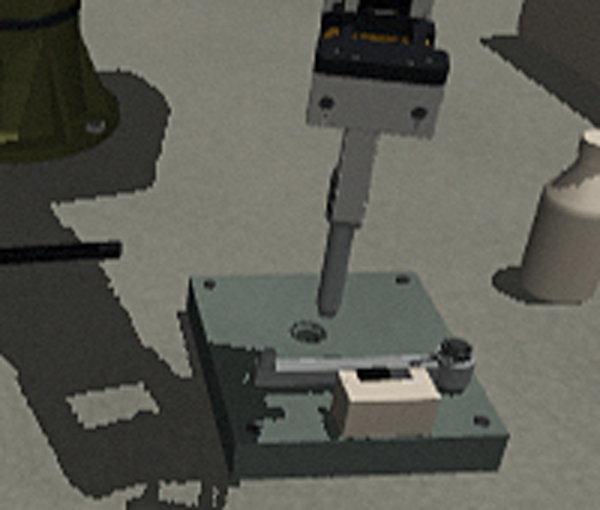

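View pics/w3.png

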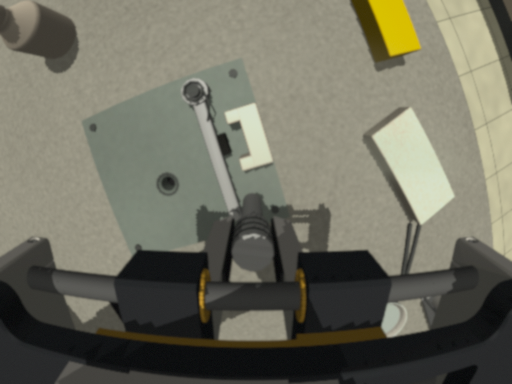

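The wrist view shows the hole at (167,184), the pivot at (194,91), the vee jaw at about (248,138), and the pin beyond the arm's free half. The pin hangs over the jaw side of the arm.

```bash
python3 - <<'E'
from h import *
import pickle;m=pickle.load(open('w3.pkl','rb'))
im=np.load('w3.npy'); save('w3c',cv2.resize(im[60:270,70:290],None,fx=2.8,fy=2.8,interpolation=cv2.INTER_CUBIC))
print('hole',fplane(m,167.5,184,.036),'pivot',fplane(m,194,91,.074),'jawcorners',[fplane(m,*q,.072)[:2] for q in ((252,104),(272,162),(246,170),(228,110))])
print('bolts',[fplane(m,*q,.036)[:2] for q in ((233,73),(93,127),(137,247))])
# tip pixel search: predicted tip
E
```

```text
hole [0.53003149 0.14927321 0.036     ] pivot [0.61595469 0.2271437  0.074     ] jawcorners [array([0.66371165, 0.18784681]), array([0.6564516 , 0.12385336]), array([0.62796064, 0.12793738]), array([0.63870373, 0.19307721])]
bolts [array([0.66053408, 0.23202347]), array([0.47286122, 0.26040239]), array([0.446071  , 0.09328186])]
```

View pics/w3c.png

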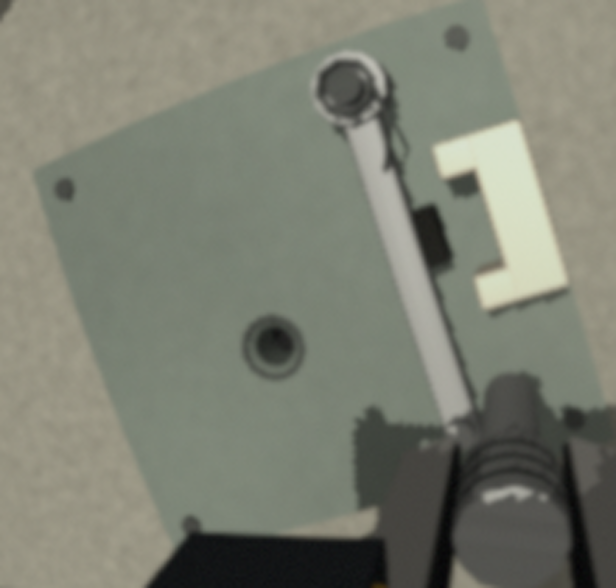

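```bash
python3 - <<'E'
from h import *
import pickle;m=pickle.load(open('w3.pkl','rb'))
S=ctrl.camera_model('scene')
print('pred scene px of tip',proj(S,[.6268,.1122,.125]), 'near edge seen',plane(S,330/3+230-.3,314/3+80-.3,.125))
print('far edge of tip wrist',fplane(m,70+513/2.8,60+374/2.8,.129))
E
python3 to.py .6294 .1101 .225 1.12
```

```text
pred scene px of tip [np.float64(339.60173061252294), np.float64(184.88154482532394)] near edge seen [0.62507997 0.11314232 0.125     ]
far edge of tip wrist [0.63003228 0.11468674 0.129     ]
t 4.925 pos [0.6267 0.11   0.226 ] rpy [-3.140e+00  1.000e-03  1.123e+00] F [-0.4 -0.7 -2.3] w 0.0231 q [ 0.12  0.5   1.25 -0.    1.4   0.56]
tool mm to go [1.3 2.4 1. ]
spin to go 0.003
```

```bash
python3 -m creep '{"xyz":[[1,2,20],[0,0,30],[0,0,25],[0,0,9],[0,0,0]],"spin":[0,0,0,0,0]}'
python3 to.py .6294 .1101 .140 1.12
python3 - <<'E'
from h import *
im=ctrl.camera('scene');save('s4',cv2.resize(im[100:250,270:430],None,fx=4,fy=4,interpolation=cv2.INTER_CUBIC))
E
```

```text
time_s: 5.55
ee_pos: [0.6292, 0.1099, 0.1429]
eef_rot: [-3.141, 0.001, 1.122]
force: [0.2, -0.0, -2.0]
grip_width: 0.0233
t 5.55 pos [0.6292 0.1099 0.1429] rpy [-3.141e+00  1.000e-03  1.122e+00] F [ 0.2 -0.  -2. ] w 0.0233 q [ 0.12  0.57  1.34 -0.    1.23  0.56]
tool mm to go [0.3 0.1 2.9]
spin to go 0.002
```

View pics/s4.png

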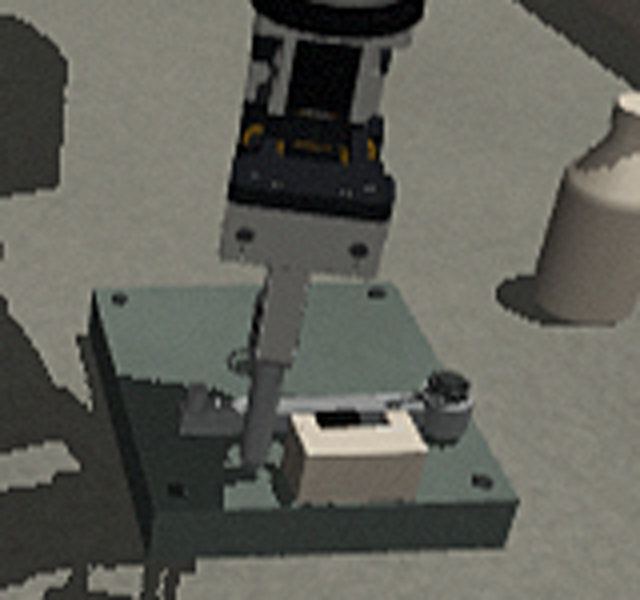

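The pin is down on the jaw side of the arm, beside the white vee, with its tip a few mm above the base. Next I work out the draw to the hole.

```bash
python3 to.py .529 .149 .140 1.12
```

```text
t 5.6 pos [0.6296 0.1101 0.1438] rpy [ 3.141 -0.     1.122] F [-0.2  0.2 -2.3] w 0.0227 q [0.12 0.57 1.34 0.   1.23 0.56]
tool mm to go [  -8.5 -107.5    3.8]
spin to go 0.002
```

```bash
python3 -m creep '{"xyz":[[0,0,3],[-1,-12,0],[-1,-12,0],[-1,-12,0],[-1,-13,0]],"spin":[0,0,0,0,0]}'
python3 to.py .529 .149 .140 1.12
```

```text
time_s: 6.22
ee_pos: [0.5828, 0.1283, 0.1408]
eef_rot: [3.141, -0.0, 1.123]
force: [1.4, -2.8, -1.2]
grip_width: 0.0234
t 6.225 pos [0.5828 0.1283 0.1408] rpy [ 3.141 -0.     1.123] F [ 1.4 -2.8 -1.2] w 0.0234 q [ 0.16  0.48  1.48 -0.    1.18  0.6 ]
tool mm to go [ -4.6 -57.4   0.7]
spin to go 0.003
```

```bash
python3 -m creep '{"xyz":[[-1,-13,0],[-1,-12,0],[-1,-12,0],[-1,-12,0],[0,-8,0]],"spin":[0,0,0,0,0]}'
python3 -m creep '{"xyz":[[0,0,0]],"spin":[0]}'
python3 to.py .529 .149 .140 1.12
python3 - <<'E'
from h import *
im=ctrl.camera('scene');save('s5',cv2.resize(im[100:250,270:430],None,fx=4,fy=4,interpolation=cv2.INTER_CUBIC))
im=ctrl.camera('wrist');save('w5',im)
E
```

```text
time_s: 6.85
ee_pos: [0.5297, 0.1494, 0.1405]
eef_rot: [3.142, 0.0, 1.123]
force: [2.6, -2.0, -2.4]
grip_width: 0.0228
time_s: 6.98
ee_pos: [0.5299, 0.1492, 0.1405]
eef_rot: [-3.141, 0.001, 1.123]
force: [0.2, -2.3, -2.1]
grip_width: 0.0233
t 6.975 pos [0.5299 0.1492 0.1405] rpy [-3.141e+00  1.000e-03  1.123e+00] F [ 0.2 -2.3 -2.1] w 0.0233 q [ 0.21  0.39  1.62 -0.    1.14  0.66]
tool mm to go [-0.6 -0.7  0.5]
spin to go 0.003
```

View pics/s5.png

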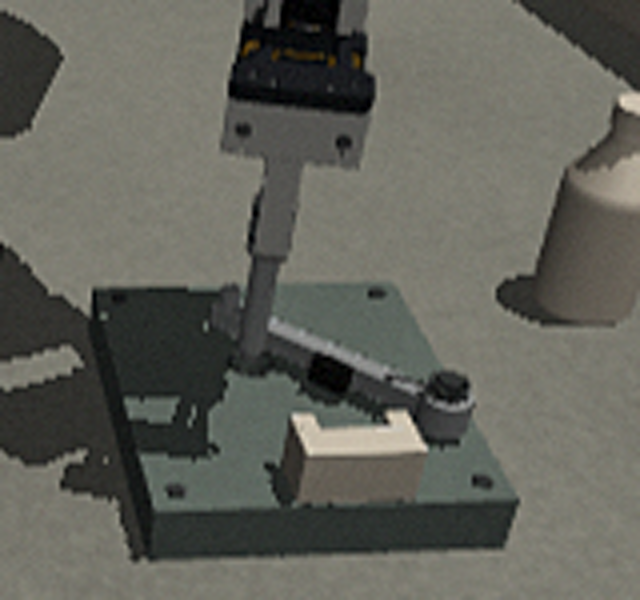

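View pics/w5.png

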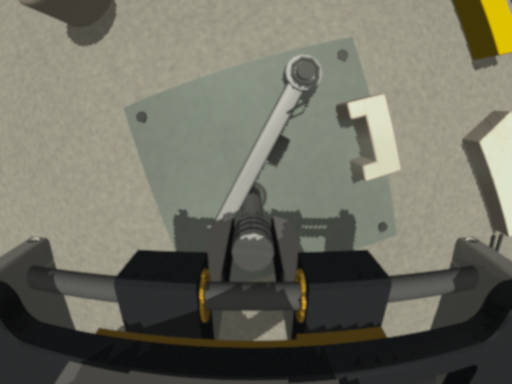

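The arm is open with the pin on its jaw side and the tip over the hole. In the scene crop the hole rim is just visible at (250,365) around the tip. Lower gently and watch the force.

```bash
python3 -m creep '{"xyz":[[0,0,4],[0,0,3],[0,0,3],[0,0,0]],"spin":[0,0,0,0]}'
python3 to.py .529 .149 .1057 1.12
```

```text
time_s: 7.58
ee_pos: [0.5303, 0.1491, 0.13]
eef_rot: [-3.141, 0.0, 1.123]
force: [1.6, -1.8, -4.1]
grip_width: 0.0232
t 7.575 pos [0.5303 0.1491 0.13  ] rpy [-3.141  0.     1.123] F [ 1.6 -1.8 -4.1] w 0.0232 q [0.21 0.4  1.62 0.   1.12 0.66]
tool mm to go [-0.6 -1.1 24.3]
spin to go 0.003
```

```bash
python3 -m creep '{"xyz":[[0,0,3],[0,0,3],[0,0,2],[0,0,0]],"spin":[0,0,0,0]}'
python3 to.py .529 .149 .1057 1.12
```

```text
time_s: 8.07
ee_pos: [0.5303, 0.1492, 0.1222]
eef_rot: [-3.141, 0.0, 1.123]
force: [0.9, 1.2, -3.7]
grip_width: 0.0237
t 8.075 pos [0.5303 0.1492 0.1222] rpy [-3.141  0.     1.123] F [ 0.9  1.2 -3.7] w 0.0237 q [0.21 0.41 1.63 0.   1.1  0.66]
tool mm to go [-0.8 -1.1 16.5]
spin to go 0.003
```

```bash
python3 -m creep '{"xyz":[[0,0,4],[0,0,4],[0,0,3],[0,0,0]],"spin":[0,0,0,0]}'
python3 to.py .529 .149 .1057 1.12
```

```text
time_s: 8.57
ee_pos: [0.5302, 0.1491, 0.1109]
eef_rot: [-3.141, 0.0, 1.123]
force: [1.0, 2.9, -4.1]
grip_width: 0.0234
t 8.575 pos [0.5302 0.1491 0.1109] rpy [-3.141  0.     1.123] F [ 1.   2.9 -4.1] w 0.0234 q [0.21 0.43 1.64 0.   1.08 0.66]
tool mm to go [-0.6 -1.1  5.3]
spin to go 0.003
```

```bash
python3 -m creep '{"xyz":[[0,0,2],[0,0,2],[0,0,1],[0,0,0]],"spin":[0,0,0,0]}'
python3 to.py .529 .149 .1057 1.12
```

```text
time_s: 9.07
ee_pos: [0.5304, 0.1491, 0.1063]
eef_rot: [-3.141, 0.0, 1.123]
force: [-0.2, 2.5, 0.1]
grip_width: 0.0233
t 9.075 pos [0.5304 0.1491 0.1063] rpy [-3.141  0.     1.123] F [-0.2  2.5  0.1] w 0.0233 q [0.21 0.43 1.64 0.   1.07 0.66]
tool mm to go [-0.7 -1.2  0.6]
spin to go 0.003
```

The vertical force fell from -4 to 0 N, so the pin is on the bottom. Release.

```bash
python3 -m creep '{"xyz":[[0,0,0],[0,0,0],[0,0,0],[0,0,0]],"spin":[0,0,0,0]}' 44
python3 to.py .529 .149 .23 1.12
python3 - <<'E'
from h import *
im=ctrl.camera('scene');save('s6',cv2.resize(im[100:250,270:430],None,fx=4,fy=4,interpolation=cv2.INTER_CUBIC))
E
```

```text
time_s: 9.57
ee_pos: [0.5304, 0.149, 0.1064]
eef_rot: [-3.142, 0.0, 1.123]
force: [1.1, -0.1, -0.8]
grip_width: 0.0441
t 9.575 pos [0.5304 0.149  0.1064] rpy [-3.142  0.     1.123] F [ 1.1 -0.1 -0.8] w 0.0441 q [ 0.21  0.43  1.64 -0.    1.07  0.66]
tool mm to go [  -0.7   -1.2 -123.6]
spin to go 0.003
```

View pics/s6.png

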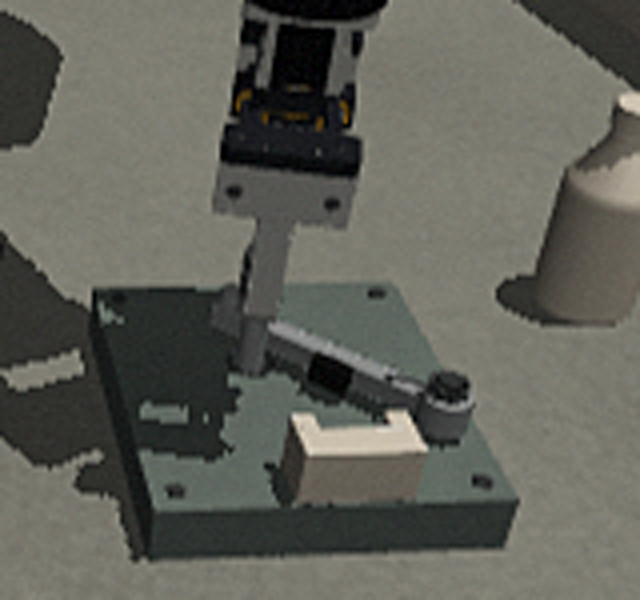

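The pin is down in the hole, the arm rests on it, and the fingers are open. Retreat straight up, then back towards -x to clear the view.

```bash
python3 -m creep '{"xyz":[[0,0,-15],[0,0,-30],[0,0,-45],[0,0,-45],[0,0,0]],"spin":[0,0,0,0,0]}'
python3 -m creep '{"xyz":[[-20,30,0],[-25,-40,0],[-50,0,0],[-50,0,0],[0,0,0]],"spin":[0,0,0,0,0]}'
python3 to.py .529 .149 .23 1.12
python3 - <<'E'
from h import *
a=ctrl.camera('scene');b=ctrl.camera('top');a0=a[100:250,270:400];b0=b[100:250,110:240]
save('s7',cv2.resize(np.hstack([a0,b0]),None,fx=3,fy=3,interpolation=cv2.INTER_CUBIC))
E
```

```text
time_s: 10.25
ee_pos: [0.5314, 0.1494, 0.246]
eef_rot: [3.136, -0.004, 1.123]
force: [-0.9, -0.3, -1.2]
grip_width: 0.0439
time_s: 10.88
ee_pos: [0.4575, 0.0209, 0.2416]
eef_rot: [3.142, 0.0, 1.12]
force: [0.1, 0.9, 1.0]
grip_width: 0.044
t 10.875 pos [0.4575 0.0209 0.2416] rpy [3.142 0.    1.12 ] F [0.1 0.9 1. ] w 0.044 q [-0.03  0.08  1.75 -0.    1.31  0.42]
tool mm to go [146.4   8.5  11.5]
spin to go -0.0
```

View pics/s7.png

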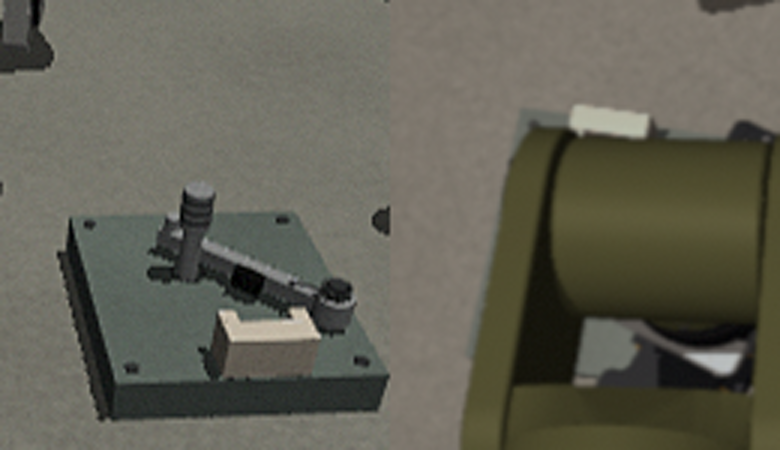

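```bash
python3 - <<'E'
from h import *
S=ctrl.camera_model('scene')
u,v=199/3+270-.3,190/3+100-.3
print('seen top',u,v,'pred',proj(S,[.529,.149,.117]),plane(S,u,v,.117))
# stud top
s=plane(S,170/3+270-.3,222/3+100-.3,.072); p=np.array([.6135,.2275]); d=s[:2]-p
yaw=-.145; shut=yaw-np.pi/2
print('stud',s,'angle open',shut-np.arctan2(d[1],d[0]), 'len',np.hypot(*d))
im=ctrl.camera('wrist');save('w7',im)
E
```

```text
seen top 336.0333333333333 163.03333333333333 pred [np.float64(337.304281079744), np.float64(162.2163854232343)] [0.53183268 0.14470597 0.117     ]
stud [0.50578474 0.13728186 0.072     ] angle open 0.728568033948624 len 0.1405058345137467
```

View pics/w7.png

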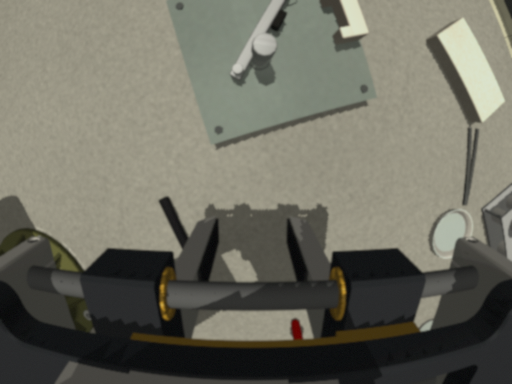

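The wrist view shows the pin upright at (264,45) with the arm resting against it. The robot is well clear. Hand in.

```bash
python3 -c "
from station import ctrl
print(ctrl.get_obs()['time_s'],ctrl.hand_in())"
```

```text
the job is handed in; nothing more can be done
11.025 None
```

I pulled the grey grooved pin from its block and lowered it beside the shut clamp arm. I then drew it to the station's hole with the arm ahead of it and lowered it until it met the bottom. The fingers let go and the gripper backed away. The job was handed in at about 11 s of the 35 s allowed.

**Last checks:**
- **Seating:** the vertical force dropped to about 0 N when the gripper reached the height for a fully seated pin (tip about 30 mm deep).
- **Position and lean:** the grip top was seen about 5 mm sideways of where a perfectly upright pin would put it, which means a lean of 2–3° or calibration error. The limit is 15°.
- **Clamp arm:** from the stud's position I measured it open at about 0.73 rad. That is a little under the nominal 0.8 but inside 0.6–1.0.
- **Robot clear:** the gripper was well away from the station.

The final top view was blocked by the robot's own arm, so these checks rest on the scene and wrist cameras. None of them failed.

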